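Stack three stack-nest crates on the weld cell's stand

TASK

Set the crate with the bracket in it level on the narrow raised stand, centred and lengthwise along it, with the bracket still inside. Then take the two empty crates out of their nest, first the upper one and then the lower one, and stack them on it squarely one after the other, each turned half round against the crate below so that it stands on the rim lugs instead of nesting. Leave the other things on the bench where they are.

Things in the scene. Friction and masses are not known exactly. Their poses are not given: they have to be found in the camera images.
- loaded_mid (a point): Crate with a bracket in it, alone at left or right; its centre, half-way up. All 3 crates alike: grey, open, rim 158 (x) x 68 (y), 64 high, foot 140 x 50, walls 3 leaning out, 0.14 to 0.25 kg empty. Upright rim band 14 high; grip across its 68 width from above, mid-length, 7 below its top. A flat pull lip at the +x end only (to x = 91). z up.
- upper_mid (a point): Empty crate (same moulding) sitting nested in the lower one, same facing, 34 above it, held by gravity only; its centre, half-way up, x to its lip. Each crate has 4 lugs, 16 wide, on the long rims at x = +52 and -26, tops 6 below the rim, and 4 foot notches at the same x. Same facing: lugs enter notches, it nests. Turned half round: foot rests on the lugs, 58 higher, 4 play all round.
- lower_mid (a point): Empty crate (same moulding), the lower one of the nested pair, standing on the bench at left or right, opposite side to the loaded one; its centre, 32 above its underside and 32 below the rim's top; x along its length to its lip, z up.
- stand_top (a point): Low welded stand fixed to the bench, 50 high: a blue web on a 130 x 90 foot plate carries a narrow flat bar, 100 long (x) x 36 wide (y). This point is the middle of the bar's top face, x along the bar, z up. A crate fits on it lengthwise and overhangs on all sides; either way round is the same to the stand.
- bracket_mid (a point): Loose steel channel bracket 100 x 30 x 24, 0.15 kg, lying on the floor of the loaded crate and free to slide a little; this point is its centre, x along it.
- can_mid (a point): Spray can, 54 across, 150 high, standing at the back; point half-way up. Bystander.
- wrench_grip (a point): Steel wrench 190 long lying behind the stand; point on its handle. Bystander.
- brush_grip (a point): Brush 200 long lying at the back left; point on its handle. Bystander.
- hammer_grip (a point): Hammer 240 long lying at the front right; point on its handle. Bystander.
- angle_mid (a point): Steel angle 120 x 50 x 50 lying at the back right; point near its middle, 12 above the bench. Bystander.
- offcut_mid (a point): Steel plate offcut 90 x 60 x 10 lying in front on the left; point at its centre. Bystander.
Not all that is in view belongs to the job. Leave any orange or turquoise look-alike of the part that bears upper_mid alone.

How it is judged:
By the outcome, as a careful person would: the job done as asked, in the order asked, and still so for the second after the job is handed in, with the robot touching nothing.
It also fails if it takes over 61 s, if anything falls off the work surface, if the arm or the gripper's body presses on something with over 40 N, if the wrist force passes 120 N, or if a joint passes its speed limit or range.

ROBOT

A 6-joint arm with a two-finger parallel gripper is mounted at the origin on the work surface. World frame = base frame: x ahead of the robot, y to its left, z up, the work surface at z = 0. Lengths are in mm, angles in rad, forces in N, time in s.
With the tool pointing down it reaches from about 300 to 875 mm from the base axis. Payload 4.2 kg.
Tool frame: the origin (TCP) lies at the very end of the fingers, on their centre line; the grasp point (between the pads) lies 19 mm behind it; z points along the fingers, y is the direction in which the jaws open and shut (so a half turn about z gives the same grasp; the last joint's range is limited). The gripper opens to 85 mm and grips with 20 to 120 N. Pads are 22 mm wide; open, the fingers measure 114 mm over their backs; the gripper's body (76 mm by 85 mm) begins 54 mm behind the grasp point. The pads swing forward as they close: fully open they stand 13 mm farther back than shut.
Start: joints at [1.103, 0.32, 1.565, -0, 1.257, -0.02], TCP at [248.969, 518.32, 231.338] pointing down, gripper open.
Joint ranges: [-3.11, 3.11], [-0.84, 2.01], [0.21, 2.61], [-1.34, 4.49], [0.05, 2.63], [-2.56, 2.56]. Speed limits (rad/s): [2.57, 2.57, 3.14, 3.14, 3.14, 3.14].

INTERFACE

Orientations are given as [roll, pitch, yaw] about the fixed x, y, z axes, in that order (R = Rz(yaw) Ry(pitch) Rx(roll)).
In Python, from station import readout, viewer, job gives the robot as it stands.
- The arm moves only by the shell command python3 -m crank 'ROWS' [FORCE]. ROWS is JSON, a list of rows, each an object with "jaw": the opening, from 0 (shut) to 1 (fully open); "delta_pos": the shift along the tool's x, y, z in mm, a list of three; "spin": the turn about the tool's z in rad. In form: [{"jaw": jaw, "delta_pos": [dx, dy, dz], "spin": spin}, ...]. A call has 1 to 20 rows; each row is the pose to reach, as a shift and turn from the pose commanded when the call began, along the tool's axes at that moment; what a row does not reach only later rows make up. A row lasts 1/10 s, in which the tool goes at most 50 mm and 8.59 degrees, less where a joint would pass 70% of its speed; a pose out of reach is approached as far as the arm can. A call with a gripper value outside its range is refused whole. The fingers move at their own pace and stop on an object; FORCE is the grip in N (left out, the last holds). Time passes only in rows, so rows that repeat a pose let the fingers close. It gives the time, the measured TCP pose, the force and the opening at its end, in the units of the state.
- readout.get_obs(): the state, without advancing time (a new reading comes with each control period).
- viewer.get_image(name): name is "scene" or "top" or "wrist"; returns a dict with "pixels" (384x512x3 uint8, blue, green, red), "mtx" (3x3 intrinsics, pixels), "eye" and "orientation" of the camera in the world. Camera axes: x right, y down, z forward; pixel columns grow to the right and rows downward; lengths in mm; the calibration is good to about 2 mm. A picture is of the moment at which its call begins. There is no depth.
- job.finish_job(): hands the job in, once; it reports no verdict.
The state is a dict: "clock": time; "joint_positions": joint angles; "qvel": joint speeds; "joint_efforts": joint torques, N m; "tool_pos": TCP position; "orientation": TCP orientation; "wrist_force": force on the tool from outside, world axes, zero at the start; "wrist_torque": the same for the moment, N m; "opening": finger opening in mm.
Only numpy, scipy, OpenCV 4.12 (cv2) and the standard library are available. Lean on these libraries where they do the work, as an engineer would, in place of code of your own. Each camera call takes 0.05 s, during which the arm holds its last target.

## Working session

There is one attempt and no reset: what is moved stays moved. The work goes in short steps, Python scripts to look and compute and a shell command to move; the robot and the scene stay as the last step left them, time stands still between calls to the robot, and variables do not carry over. Pictures are saved under pics/ and viewed, and the job is handed in when it is done.

```bash
ls; mkdir -p pics; python3 - <<'E'
from station import readout, viewer
import cv2
print(readout.get_obs())
for n in ("scene","top","wrist"):
    d=viewer.get_image(n); cv2.imwrite(f"pics/{n}0.png",d["pixels"]); print(n,d["mtx"],d["eye"],d["orientation"])
E
```

```text
pics
{'clock': 0.0, 'joint_positions': array([ 1.10297824e+00,  3.20263954e-01,  1.56567662e+00, -1.57963140e-05,
        1.25741141e+00, -2.00014507e-02]), 'qvel': array([-1.02972749e-03, -1.04906865e-03, -1.34809964e-03, -1.01204452e-03,
       -8.32662745e-05, -1.68054428e-03]), 'joint_efforts': array([-1.82153752e-03, -4.15517414e+01, -2.34159333e+01, -2.13661369e-04,
        8.27358454e-03, -2.52489110e-05]), 'tool_pos': array([248.76039112, 517.86809186, 230.49925574]), 'orientation': array([-3.13983337e+00, -2.01714719e-05,  2.69378088e+00]), 'wrist_force': array([-0.05600956, -0.15321133, -0.49560002]), 'wrist_torque': array([ 0.0204181 ,  0.02758483, -0.00569319]), 'opening': 85.38529170949282}
scene [[469.46193171   0.         258.42971929]
 [  0.         469.46193171 187.08980098]
 [  0.           0.           1.        ]] [1200.37429409 -364.38739604 1053.97447778] [-2.47692555  0.01619293  1.13203808]
top [[428.97375547   0.         266.81194433]
 [  0.         428.97375547 185.11830246]
 [  0.           0.           1.        ]] [ 274.4920407   -69.77377247 1378.24357057] [-2.9835491   0.01211591 -1.59402147]
wrist [[332.35721422   0.         252.63476774]
 [  0.         332.35721422 190.73844247]
 [  0.           0.           1.        ]] [184.31263112 549.58978371 374.67904266] [2.85273729e+00 1.64839103e-03 1.12288727e+00]
```

View pics/scene0.png

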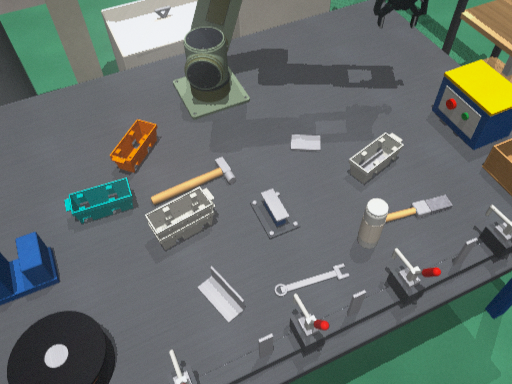

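View pics/top0.png

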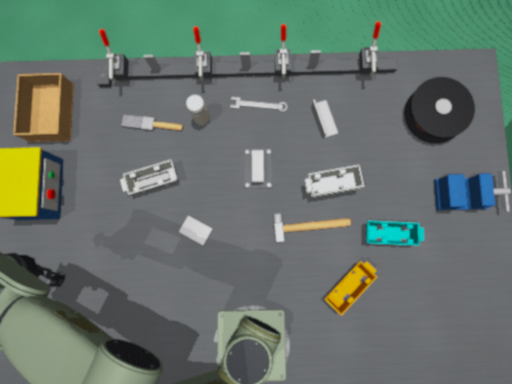

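View pics/wrist0.png

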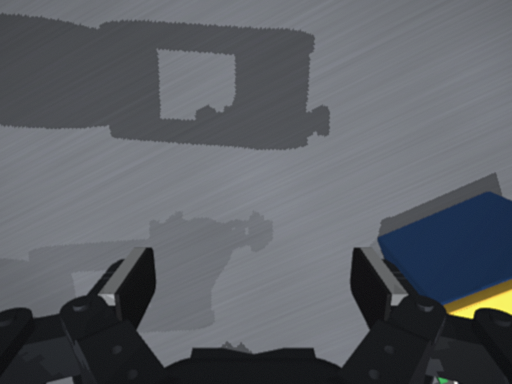

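```bash
python3 - <<'E'
import cv2, numpy as np
t=cv2.imread("pics/top0.png"); s=cv2.imread("pics/scene0.png")
def c(im,x,y,w,h,f): return cv2.resize(im[y:y+h,x:x+w],None,fx=f,fy=f,interpolation=cv2.INTER_CUBIC)
a=np.hstack([c(t,110,145,80,60,5),c(t,295,152,80,60,5)])
b=np.hstack([c(s,340,125,80,60,5),c(s,140,183,80,60,5)])
cv2.imwrite("pics/crop0.png",np.vstack([a,b]))
cv2.imwrite("pics/crop1.png",np.hstack([c(t,235,140,50,60,7),c(s,245,180,60,60,7)]))
E
```

```text
(no output)
```

View pics/crop0.png

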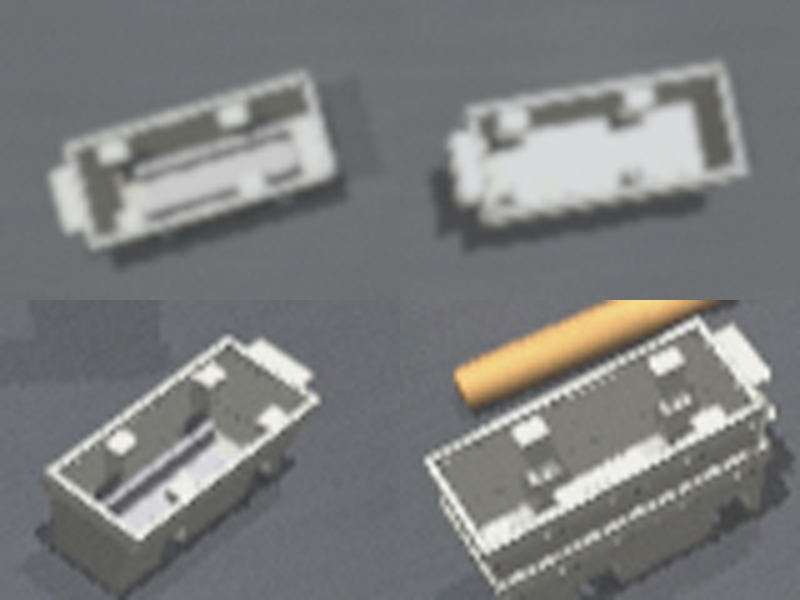

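View pics/crop1.png

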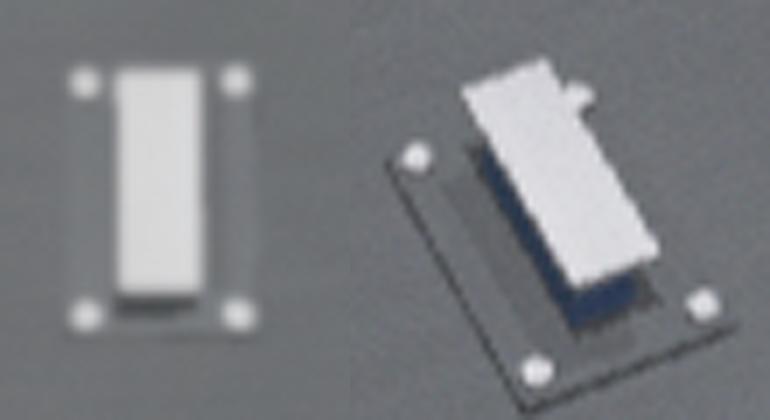

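```bash
cat > h.py <<'E'
import numpy as np, cv2
from scipy.spatial.transform import Rotation as R
from scipy.optimize import least_squares
def cam(d): return d["mtx"],np.array(d["eye"]),R.from_euler("xyz",d["orientation"]).as_matrix()
def proj(c,P):
    M,e,Q=c; q=(np.atleast_2d(P)-e)@Q; q=q@M.T; return q[:,:2]/q[:,2:]
def fit(obs,x0,zfree=False):
    """obs: list of (cam, Nx3 local pts, Nx2 px); returns x,y,yaw[,z]"""
    def f(p):
        c,s=np.cos(p[2]),np.sin(p[2]); out=[]
        for cm,L,px in obs:
            L=np.array(L,float); W=np.c_[c*L[:,0]-s*L[:,1]+p[0], s*L[:,0]+c*L[:,1]+p[1], L[:,2]+(p[3] if zfree else 0)]
            out.append((proj(cm,W)-px).ravel())
        return np.concatenate(out)
    r=least_squares(f,x0+([0] if zfree else []),x_scale=[10,10,.1]+([10] if zfree else []),loss="soft_l1")
    return r.x, np.round(f(r.x).reshape(-1,2),1)
def un(pts,ox,oy,f): return (np.array(pts,float)+.5)/f-.5+[ox,oy]
E
python3 - <<'E'
from h import *
from station import viewer,readout
T=cam(viewer.get_image("top"));S=cam(viewer.get_image("scene"))
def rim(z): return np.array([[79,34,z],[79,-34,z],[-79,34,z],[-79,-34,z]])
# order: lip end left(+y local),lip end right, far end left, far end right.
# loaded lip toward +y world: local +y -> toward -x world (near)
lt=un([(95,245),(68,142),(335,178),(305,70)],110,145,5)
ls=un([(225,40),(315,100),(50,170),(140,240)],340,125,5)
for z in (False,True): print(fit([(T,rim(64),lt),(S,rim(64),ls)],[450,250,1.4],z))
ut=un([(87,222),(68,105),(345,172),(322,65)],295,152,5)
us=un([(300,20),(365,100),(30,160),(90,252)],140,183,5)
for z in (False,True): print(fit([(T,rim(98),ut),(S,rim(98),us)],[450,-250,1.4],z))
L=np.array([[50,18,50],[50,-18,50],[-50,-18,50],[-50,18,50]])
st=un([(117,68),(202,68),(202,292),(117,292)],235,140,7)
ss=un([(310,250),(228,285),(113,90),(195,60)],245,180,7)
for z in (False,True): print(fit([(T,L,st),(S,L,ss)],[450,0,0],z))
E
```

```text
(array([521.60815194, 305.8718928 ,   1.85019416]), array([[-0.5,  0.4],
       [-0.5,  0.5],
       [ 0.5, -1.2],
       [ 0.7,  0. ],
       [ 0.5, -0.7],
       [ 1.1, -0.1],
       [-1. ,  0.3],
       [-0.3,  0.2]]))
(array([521.42166738, 306.21258773,   1.84998038,  -0.81819825]), array([[-0.5,  0.5],
       [-0.5,  0.6],
       [ 0.4, -1.1],
       [ 0.7,  0.2],
       [ 0.5, -0.6],
       [ 1.1,  0. ],
       [-0.9,  0.4],
       [-0.3,  0.3]]))
(array([ 490.56152857, -267.55540929,    1.72995996]), array([[ 0.3, -0.7],
       [-0.4,  0.8],
       [ 0.1, -0.2],
       [-0.1, -0.6],
       [ 0.3, -1.1],
       [ 0.7,  0.2],
       [-0.9, -0.5],
       [-0.5,  0.1]]))
(array([ 489.98039821, -267.597668  ,    1.73031131,   -2.00676399]), array([[ 0.2, -0.4],
       [-0.4,  1.1],
       [ 0. ,  0.1],
       [-0.2, -0.2],
       [ 0.3, -0.7],
       [ 0.7,  0.5],
       [-0.8, -0.2],
       [-0.4,  0.4]]))
(array([ 5.50591302e+02, -3.01220670e+01, -1.25948884e-02]), array([[ 0.3,  0.7],
       [-0.5,  0.5],
       [-0.3, -0.4],
       [ 0.4, -0.3],
       [ 0.4,  0.3],
       [-0.4,  0.1],
       [-0.1,  0. ],
       [ 0.2, -0.1]]))
(array([ 5.50822252e+02, -3.02729622e+01, -1.27318563e-02,  8.32214388e-01]), array([[ 0.3,  0.6],
       [-0.5,  0.4],
       [-0.2, -0.6],
       [ 0.5, -0.4],
       [ 0.4,  0.2],
       [-0.4,  0.1],
       [-0.2, -0.1],
       [ 0.2, -0.3]]))
```

Candidates (top view): grey single crate with bracket (150,177) is loaded_mid. The grey nested pair (333,182) is upper and lower. Orange (351,287) and turquoise (394,233) are the look-alikes to leave. The crops confirm the choice: the left crate has a bracket on its floor, and the right pair shows a double rim. Both lips point to +y, and the stand bar is at (258,167).

```bash
cat >> h.py <<'E'
def plan(x,y,z,yaw):
    from station import readout
    o=readout.get_obs(); p=np.array(o["tool_pos"]); Q=R.from_euler("xyz",o["orientation"]).as_matrix()
    d=(np.array([x,y,z])-p)@Q; y0=o["orientation"][2]
    sp=(y0-yaw+np.pi)%(2*np.pi)-np.pi
    print("t",round(float(o["clock"]),2),"at",np.round(p,1),"yaw",round(float(y0),4),"open",round(float(o["opening"]),1),"F",np.round(o["wrist_force"],1),"-> d",np.round(d,1),"spin",round(float(sp),4),"q",np.round(o["joint_positions"],2))
def snap(n,f):
    from station import viewer
    d=viewer.get_image(n); cv2.imwrite("pics/"+f,d["pixels"]); return cam(d),d["pixels"]
def crop(im,x,y,w,h,f,fn): cv2.imwrite("pics/"+fn,cv2.resize(im[y:y+h,x:x+w],None,fx=f,fy=f,interpolation=cv2.INTER_CUBIC))
E
python3 -c "
from h import *
plan(521.5,306,200,1.850)"
```

```text
t 0.25 at [248.9 518.1 230.9] yaw 2.6938 open 85.5 F [-0.4  1.  -0.9] -> d [-337.6  -73.1   31. ] spin 0.8438 q [ 1.1   0.32  1.57  0.    1.26 -0.02]
```

```bash
python3 -m crank '[{"jaw":1,"delta_pos":[-169,-36,10],"spin":0.42},{"jaw":1,"delta_pos":[-338,-73,31],"spin":0.844},{"jaw":1,"delta_pos":[-338,-73,31],"spin":0.844},{"jaw":1,"delta_pos":[-338,-73,31],"spin":0.844},{"jaw":1,"delta_pos":[-338,-73,31],"spin":0.844},{"jaw":1,"delta_pos":[-338,-73,31],"spin":0.844},{"jaw":1,"delta_pos":[-338,-73,31],"spin":0.844},{"jaw":1,"delta_pos":[-338,-73,31],"spin":0.844},{"jaw":1,"delta_pos":[-338,-73,31],"spin":0.844},{"jaw":1,"delta_pos":[-338,-73,31],"spin":0.844},{"jaw":1,"delta_pos":[-338,-73,31],"spin":0.844},{"jaw":1,"delta_pos":[-338,-73,31],"spin":0.844}]' 60
python3 -c "
from h import *
plan(521.5,306,200,1.850)
snap('wrist','w1.png')"
```

```text
clock: 1.45
tool_pos: [521.1, 307.2, 200.7]
orientation: [3.141, -0.0, 1.852]
wrist_force: [1.0, 0.2, 0.0]
opening: 85.4
t 1.45 at [521.1 307.2 200.7] yaw 1.8518 open 85.4 F [1.  0.2 0. ] -> d [-1.3  0.   0.7] spin 0.0018 q [0.51 0.39 1.54 0.   1.21 0.23]
```

View pics/w1.png

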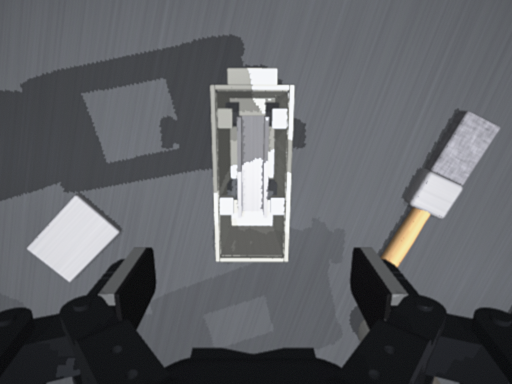

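```bash
python3 - <<'E'
from h import *
C,im=snap('wrist','w2.png')
crop(im,190,50,130,230,3,'w2c.png') if 0 else cv2.imwrite('pics/w2c.png',np.hstack([cv2.resize(im[55:115,195:310],None,fx=3.4,fy=5),cv2.resize(im[225:285,195:310],None,fx=3.4,fy=5)]))
L=np.array([[79,34,64],[79,-34,64],[-79,34,64],[-79,-34,64]])
px=np.array([(210.5,86),(294,86),(217,261.5),(289,261.5)])
print(fit([(C,L,px)],[521,306,1.85])); print(fit([(C,L,px)],[521,306,1.85],True))
E
```

```text
(array([522.56218466, 305.50407669,   1.85493891]), array([[-0.4, -0.1],
       [ 0.5, -0.4],
       [-0.2,  0.4],
       [ 0.1,  0.2]]))
(array([522.61324958, 305.31358178,   1.85494173,  -1.12748472]), array([[-0.2,  0.2],
       [ 0.3, -0.1],
       [-0.1,  0. ],
       [-0.1, -0.2]]))
```

View pics/w2c.png

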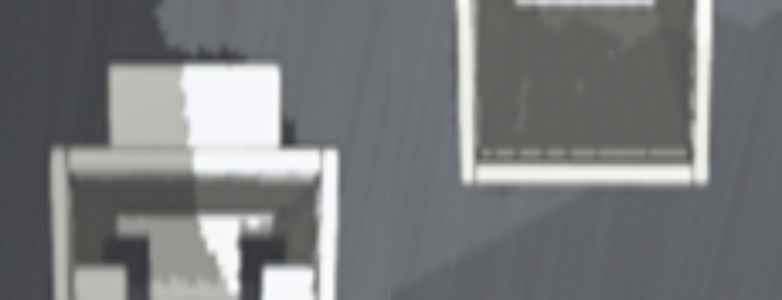

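The wrist view shows the loaded crate upright, with outer rim corners at (210.5,85), (294,85), (289,262), (216,262), lip upward and bracket inside. It agrees with the first fit within 1.5 mm.

```bash
python3 -c "
from h import *
plan(522.3,305.5,29,1.854)"
```

```text
t 1.55 at [521.4 306.9 200.6] yaw 1.8513 open 85.3 F [ 0.7 -0.4  0.1] -> d [ -1.7   0.4 171.6] spin -0.0027 q [0.51 0.39 1.54 0.   1.21 0.23]
```

```bash
python3 -m crank '[{"jaw":1,"delta_pos":[-1.7,0.4,45],"spin":-0.003},{"jaw":1,"delta_pos":[-1.7,0.4,85],"spin":-0.003},{"jaw":1,"delta_pos":[-1.7,0.4,120],"spin":-0.003},{"jaw":1,"delta_pos":[-1.7,0.4,145],"spin":-0.003},{"jaw":1,"delta_pos":[-1.7,0.4,162],"spin":-0.003},{"jaw":1,"delta_pos":[-1.7,0.4,171],"spin":-0.003},{"jaw":1,"delta_pos":[-1.7,0.4,171],"spin":-0.003},{"jaw":1,"delta_pos":[-1.7,0.4,171],"spin":-0.003}]'
python3 -c "
from h import *
plan(522.3,305.5,29,1.854)
snap('wrist','w3.png')"
```

```text
clock: 2.35
tool_pos: [523.4, 305.2, 30.2]
orientation: [3.14, -0.0, 1.853]
wrist_force: [0.1, 0.1, 1.2]
opening: 85.3
t 2.35 at [523.4 305.2  30.2] yaw 1.8531 open 85.3 F [0.1 0.1 1.2] -> d [ 0.6 -1.   1.1] spin -0.0009 q [0.51 0.55 1.75 0.   0.84 0.23]
```

View pics/w3.png

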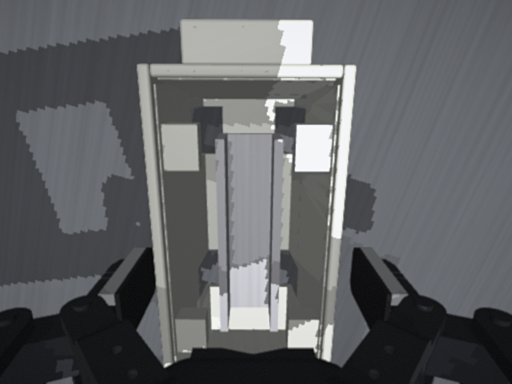

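Fingers straddle the rim, with the left rim at x≈155 and the right at x≈335 at finger height. Closing.

```bash
python3 -m crank '[{"jaw":0.7,"delta_pos":[0.5,-0.6,0.5],"spin":0},{"jaw":0.5,"delta_pos":[0.5,-0.6,0.5],"spin":0},{"jaw":0.5,"delta_pos":[0.5,-0.6,0.5],"spin":0},{"jaw":0.5,"delta_pos":[0.5,-0.6,0.5],"spin":0},{"jaw":0.5,"delta_pos":[0.5,-0.6,0.5],"spin":0},{"jaw":0.5,"delta_pos":[0.5,-0.6,0.5],"spin":0}]' 60
python3 -c "
from h import *
plan(551,-30,230,3.129)
C,im=snap('wrist','w4.png')"
```

```text
clock: 3.0
tool_pos: [522.5, 305.3, 30.2]
orientation: [3.14, -0.001, 1.853]
wrist_force: [-2.1, -0.7, 6.0]
opening: 67.0
t 3.0 at [522.5 305.3  30.2] yaw 1.8528 open 67.0 F [-2.1 -0.7  6. ] -> d [-329.9  -65.6 -200.1] spin -1.2762 q [0.51 0.55 1.75 0.   0.84 0.23]
```

View pics/w4.png

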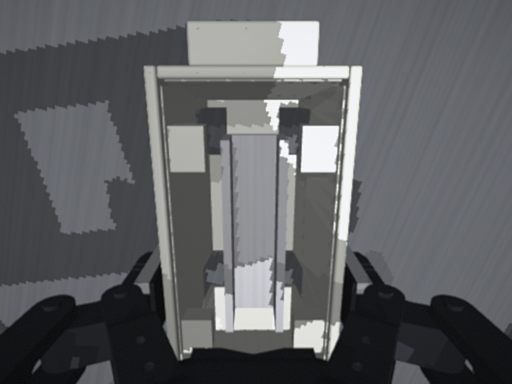

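```bash
python3 - <<'E'
from h import *
from station import viewer
C=cam(viewer.get_image('wrist'))
L=np.array([[79,34,64],[79,-34,64]])
print(fit([(C,L,np.array([(144.5,67),(361.5,67)]))],[521,306,1.85]))
E
python3 -m crank '[{"jaw":0.5,"delta_pos":[0,0,-10],"spin":0},{"jaw":0.5,"delta_pos":[0,0,-30],"spin":0},{"jaw":0.5,"delta_pos":[0,0,-60],"spin":0},{"jaw":0.5,"delta_pos":[0,0,-95],"spin":0},{"jaw":0.5,"delta_pos":[0,0,-120],"spin":0},{"jaw":0.5,"delta_pos":[0,0,-130],"spin":0},{"jaw":0.5,"delta_pos":[0,0,-130],"spin":0},{"jaw":0.5,"delta_pos":[0,0,-130],"spin":0}]'
python3 -c "
from h import *
plan(551,-30,160,3.129)
C,im=snap('wrist','w5.png')"
```

```text
(array([523.14225235, 306.32666543,   1.85273476]), array([[-0.5,  0. ],
       [ 0.5,  0. ]]))
clock: 3.9
tool_pos: [521.3, 304.4, 157.4]
orientation: [-3.139, 0.001, 1.853]
wrist_force: [-0.9, -0.1, -4.2]
opening: 67.1
t 3.9 at [521.3 304.4 157.4] yaw 1.8527 open 67.1 F [-0.9 -0.1 -4.2] -> d [-329.5  -64.5   -2.2] spin -1.2763 q [0.51 0.42 1.61 0.   1.12 0.23]
```

View pics/w5.png

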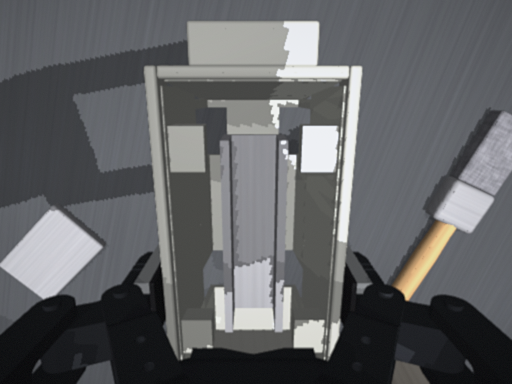

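Crate is up and level, with its rim top edge at y≈67 unchanged and the bracket still inside. Carrying it to above the stand.

```bash
python3 -m crank '[{"jaw":0.5,"delta_pos":[-8,-2,-2],"spin":-0.03},{"jaw":0.5,"delta_pos":[-28,-6,-2],"spin":-0.10},{"jaw":0.5,"delta_pos":[-57,-11,-2],"spin":-0.20},{"jaw":0.5,"delta_pos":[-88,-17,-2],"spin":-0.32},{"jaw":0.5,"delta_pos":[-120,-23,-2],"spin":-0.45},{"jaw":0.5,"delta_pos":[-152,-30,-2],"spin":-0.58},{"jaw":0.5,"delta_pos":[-184,-36,-2],"spin":-0.71},{"jaw":0.5,"delta_pos":[-216,-42,-2],"spin":-0.84},{"jaw":0.5,"delta_pos":[-248,-48,-2],"spin":-0.97},{"jaw":0.5,"delta_pos":[-278,-54,-2],"spin":-1.09},{"jaw":0.5,"delta_pos":[-303,-59,-2],"spin":-1.18},{"jaw":0.5,"delta_pos":[-321,-63,-2],"spin":-1.245},{"jaw":0.5,"delta_pos":[-329.5,-64.5,-2],"spin":-1.276},{"jaw":0.5,"delta_pos":[-329.5,-64.5,-2],"spin":-1.276},{"jaw":0.5,"delta_pos":[-329.5,-64.5,-2],"spin":-1.276},{"jaw":0.5,"delta_pos":[-329.5,-64.5,-2],"spin":-1.276}]'
python3 -c "
from h import *
plan(551,-30.2,82,3.129)"
```

```text
clock: 5.55
tool_pos: [551.5, -28.8, 160.1]
orientation: [3.141, -0.001, 3.129]
wrist_force: [0.7, 0.2, -3.0]
opening: 67.2
t 5.55 at [551.5 -28.8 160.1] yaw 3.1289 open 67.2 F [ 0.7  0.2 -3. ] -> d [ 0.4 -1.5 78.1] spin -0.0001 q [-0.07  0.34  1.72  0.    1.08 -1.63]
```

```bash
python3 -m crank '[{"jaw":0.5,"delta_pos":[0.2,-1.2,15],"spin":0},{"jaw":0.5,"delta_pos":[0.2,-1.2,40],"spin":0},{"jaw":0.5,"delta_pos":[0.2,-1.2,60],"spin":0},{"jaw":0.5,"delta_pos":[0.2,-1.2,70],"spin":0},{"jaw":0.5,"delta_pos":[0.2,-1.2,74],"spin":0},{"jaw":0.5,"delta_pos":[0.2,-1.2,74],"spin":0},{"jaw":0.5,"delta_pos":[0.2,-1.2,74],"spin":0}]'
python3 -c "
from h import *
plan(551,-30.2,80,3.129)
snap('scene','s6.png');C,im=snap('top','t6.png')
im2=cv2.imread('pics/s6.png')
cv2.imwrite('pics/c6.png',np.hstack([cv2.resize(im[130:210,215:305],None,fx=4,fy=4),cv2.resize(im2[160:260,215:325],None,fx=3.2,fy=3.2)[:320]]))
plan(551,-30.2,80,3.129)"
```

```text
clock: 6.25
tool_pos: [552.5, -30.6, 87.7]
orientation: [-3.142, 0.002, 3.129]
wrist_force: [0.1, 0.6, -3.1]
opening: 67.4
t 6.25 at [552.5 -30.6  87.7] yaw 3.129 open 67.4 F [ 0.1  0.6 -3.1] -> d [1.5 0.3 7.7] spin -0.0 q [-0.08  0.42  1.82  0.    0.91 -1.63]
t 6.35 at [552.4 -30.7  87.8] yaw 3.1288 open 67.1 F [ 0.7  1.2 -4. ] -> d [1.5 0.5 7.8] spin -0.0002 q [-0.08  0.42  1.82  0.    0.91 -1.63]
```

View pics/c6.png

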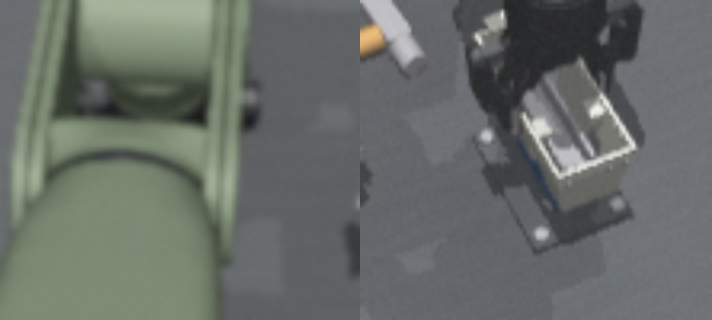

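```bash
python3 -m crank '[{"jaw":0.5,"delta_pos":[1.3,0.3,3],"spin":0},{"jaw":0.5,"delta_pos":[1.3,0.3,5],"spin":0},{"jaw":0.5,"delta_pos":[1.3,0.3,6],"spin":0},{"jaw":0.5,"delta_pos":[1.3,0.3,6.5],"spin":0},{"jaw":0.5,"delta_pos":[1.3,0.3,6.5],"spin":0}]'
python3 -c "
from h import *
plan(551,-30.2,80,3.129)"
```

```text
clock: 6.85
tool_pos: [550.4, -30.4, 80.3]
orientation: [3.142, 0.0, 3.129]
wrist_force: [-0.6, -0.9, -3.1]
opening: 67.0
t 6.85 at [550.4 -30.4  80.3] yaw 3.1288 open 67.0 F [-0.6 -0.9 -3.1] -> d [-0.6  0.2  0.3] spin -0.0002 q [-0.08  0.42  1.83  0.    0.89 -1.63]
```

```bash
python3 -m crank '[{"jaw":0.5,"delta_pos":[0,0,0.5],"spin":0},{"jaw":0.5,"delta_pos":[0,0,1],"spin":0},{"jaw":0.5,"delta_pos":[0,0,1],"spin":0}]'; python3 -m crank '[{"jaw":0.5,"delta_pos":[0,0,0.7],"spin":0},{"jaw":0.5,"delta_pos":[0,0,0.7],"spin":0}]'
python3 -c "
from h import *
plan(551,-30.2,80,3.129)"
```

```text
clock: 7.15
tool_pos: [550.6, -30.4, 80.1]
orientation: [3.142, 0.001, 3.129]
wrist_force: [-2.1, -0.6, 4.2]
opening: 67.0
clock: 7.35
tool_pos: [550.6, -30.4, 80.1]
orientation: [3.142, 0.001, 3.129]
wrist_force: [-3.7, -0.5, 10.0]
opening: 67.2
t 7.35 at [550.6 -30.4  80.1] yaw 3.1288 open 67.2 F [-3.7 -0.5 10. ] -> d [-0.4  0.2  0.1] spin -0.0002 q [-0.08  0.42  1.83  0.    0.89 -1.63]
```

Contact with the stand: 10 N up, z 80.1 as expected. Opening and rising.

```bash
python3 -m crank '[{"jaw":0.85,"delta_pos":[0,0,0],"spin":0},{"jaw":1,"delta_pos":[0,0,0],"spin":0},{"jaw":1,"delta_pos":[0,0,0],"spin":0},{"jaw":1,"delta_pos":[0,0,0],"spin":0},{"jaw":1,"delta_pos":[0,0,-10],"spin":0},{"jaw":1,"delta_pos":[0,0,-30],"spin":0},{"jaw":1,"delta_pos":[0,0,-60],"spin":0},{"jaw":1,"delta_pos":[0,0,-100],"spin":0},{"jaw":1,"delta_pos":[0,0,-140],"spin":0},{"jaw":1,"delta_pos":[0,0,-170],"spin":0},{"jaw":1,"delta_pos":[0,0,-170],"spin":0},{"jaw":1,"delta_pos":[0,0,-170],"spin":0}]'
python3 -c "
from h import *
plan(551,-30.2,250,3.129)
C,im=snap('wrist','w7.png'); snap('scene','s7.png')
cv2.imwrite('pics/w7c.png',np.hstack([cv2.resize(im[55:130,195:310],None,fx=3.4,fy=5),cv2.resize(im[215:290,195:310],None,fx=3.4,fy=5)]))"
```

```text
clock: 8.55
tool_pos: [550.5, -30.3, 249.6]
orientation: [-3.142, 0.002, 3.129]
wrist_force: [-0.2, -1.1, 0.5]
opening: 85.6
t 8.55 at [550.5 -30.3 249.6] yaw 3.1288 open 85.6 F [-0.2 -1.1  0.5] -> d [-0.5  0.2 -0.4] spin -0.0002 q [-0.08  0.27  1.59  0.    1.28 -1.63]
```

View pics/w7.png

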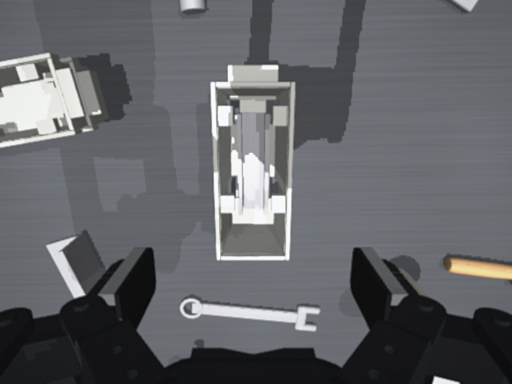

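View pics/w7c.png

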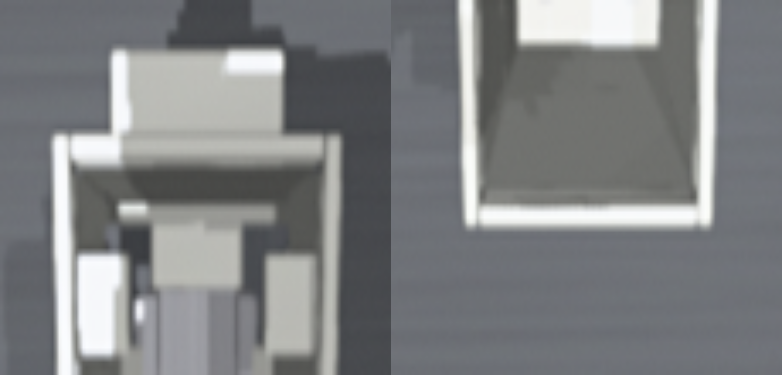

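View pics/s7.png

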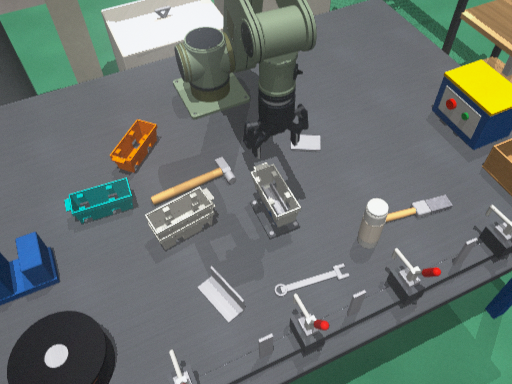

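Loaded crate sits on the stand, lip toward the robot, bracket inside; wrist rim corners at (210.3,82), (295,82), (289.7,260.4), (216.2,260.4). Next I fit these and plan the move to the nested pair.

```bash
python3 - <<'E'
from h import *
from station import viewer
C=cam(viewer.get_image('wrist'))
L=np.array([[79,34,114],[79,-34,114],[-79,34,114],[-79,-34,114]])
px=np.array([(210.3,82),(295,82),(216.2,260.4),(289.7,260.4)])
print(fit([(C,L,px)],[551,-30,3.13])); print(fit([(C,L,px)],[551,-30,3.13],True))
plan(490.4,-267.6,235,1.73)
E
```

```text
(array([548.83634397, -30.04101764,   3.13016548]), array([[-0.4, -0.1],
       [ 0.5, -0.3],
       [ 0.1,  0.3],
       [-0.2,  0.2]]))
(array([548.97666325, -30.04459329,   3.1301521 ,  -0.86521464]), array([[-0.3,  0.1],
       [ 0.3, -0. ],
       [ 0.2,  0. ],
       [-0.3, -0.1]]))
t 8.7 at [549.6 -30.3 247.2] yaw 3.1288 open 85.4 F [ 0.6  0.5 -0.8] -> d [  56.1 -238.1   12.3] spin 1.3988 q [-0.08  0.27  1.59  0.    1.28 -1.63]
```

```bash
python3 -m crank '[{"jaw":1,"delta_pos":[8,-34,12],"spin":0.14},{"jaw":1,"delta_pos":[17,-72,12],"spin":0.28},{"jaw":1,"delta_pos":[26,-112,12],"spin":0.42},{"jaw":1,"delta_pos":[36,-152,12],"spin":0.57},{"jaw":1,"delta_pos":[45,-190,12],"spin":0.72},{"jaw":1,"delta_pos":[52,-220,12],"spin":0.87},{"jaw":1,"delta_pos":[56,-238,12],"spin":1.02},{"jaw":1,"delta_pos":[56,-238,12],"spin":1.17},{"jaw":1,"delta_pos":[56,-238,12],"spin":1.3},{"jaw":1,"delta_pos":[56,-238,12],"spin":1.399},{"jaw":1,"delta_pos":[56,-238,12],"spin":1.399},{"jaw":1,"delta_pos":[56,-238,12],"spin":1.399},{"jaw":1,"delta_pos":[56,-238,12],"spin":1.399}]'
python3 - <<'E'
from h import *
plan(490.4,-267.6,235,1.73)
C,im=snap('wrist','w8.png'); snap('top','t8.png')
cv2.imwrite('pics/w8c.png',np.hstack([cv2.resize(im[55:130,195:310],None,fx=3.4,fy=5),cv2.resize(im[215:290,195:310],None,fx=3.4,fy=5)]))
t=cv2.imread('pics/t8.png'); crop(t,225,130,70,80,7,'t8c.png')
plan(490.4,-267.6,235,1.73)
E
```

```text
clock: 10.0
tool_pos: [491.2, -267.5, 236.1]
orientation: [-3.141, -0.001, 1.731]
wrist_force: [-0.7, -0.0, 0.3]
opening: 85.5
t 10.0 at [ 491.2 -267.5  236.1] yaw 1.7313 open 85.5 F [-0.7 -0.   0.3] -> d [-0.  -0.9  1.1] spin 0.0013 q [-0.52  0.29  1.59  0.    1.26 -0.68]
t 10.1 at [ 491.3 -267.5  236.4] yaw 1.7308 open 85.4 F [-0.  -0.6  0.4] -> d [ 0.1 -0.9  1.4] spin 0.0008 q [-0.52  0.29  1.59  0.    1.26 -0.68]
```

View pics/w8.png

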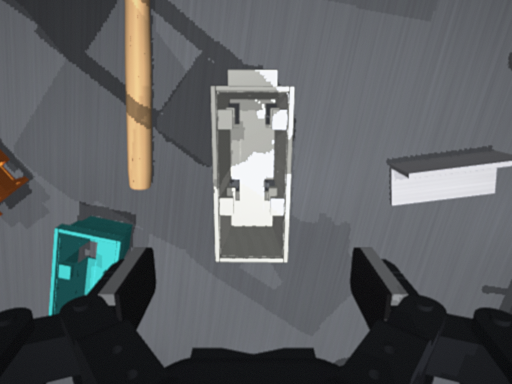

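View pics/w8c.png

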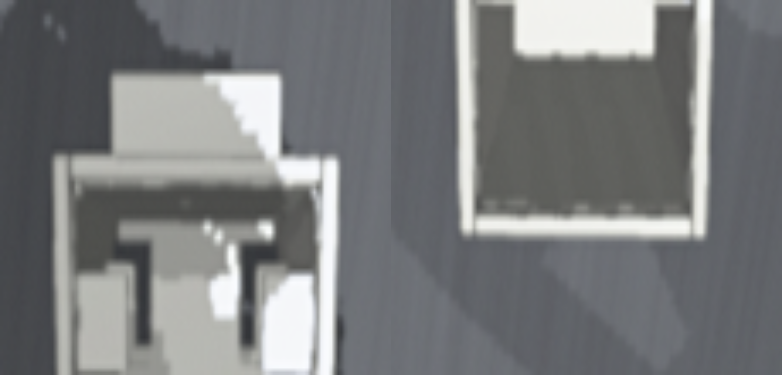

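View pics/t8c.png

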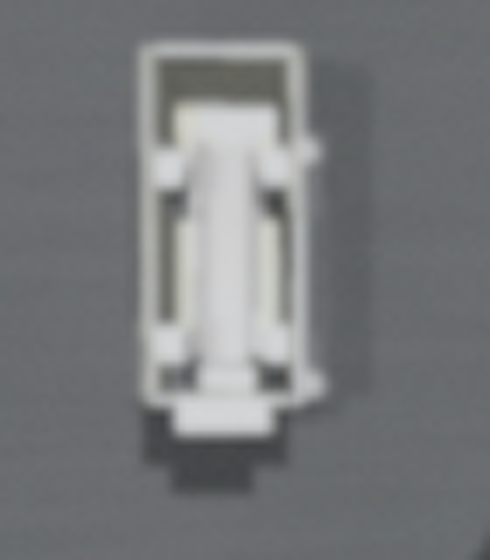

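```bash
python3 - <<'E'
from h import *
from station import viewer
C=cam(viewer.get_image('wrist'));T=cam(viewer.get_image('top'))
rim=lambda z:np.array([[79,34,z],[79,-34,z],[-79,34,z],[-79,-34,z]])
print(fit([(T,rim(114),un([(302,405),(142,405),(302,42),(138,42)],225,130,7))],[551,-30,3.13]))
px=np.array([(210.5,86),(294.4,86),(215.9,262.3),(288.2,262.3)])
print(fit([(C,rim(98),px)],[490,-267,1.73])); print(fit([(C,rim(98),px)],[490,-267,1.73],True))
plan(490.8,-267.8,64,1.733)
E
```

```text
(array([549.85505076, -28.72136679,   3.12562909]), array([[-0.1, -0.4],
       [-0. , -0.1],
       [-0.5,  0.1],
       [ 0.6,  0.4]]))
(array([ 492.05516728, -269.72541598,    1.72841376]), array([[ 0. ,  0.4],
       [-0.1,  0.6],
       [ 0.3, -0.9],
       [-0.2, -0.8]]))
(array([ 492.00581519, -269.40549687,    1.72856776,    2.062311  ]), array([[-0.3, -0. ],
       [ 0.3,  0.2],
       [ 0. , -0.2],
       [ 0. , -0. ]]))
t 10.2 at [ 491.4 -267.5  236.5] yaw 1.7304 open 85.4 F [ 0.3 -0.3 -0.1] -> d [ -0.2  -0.6 172.5] spin -0.0026 q [-0.52  0.29  1.59  0.    1.26 -0.68]
```

```bash
python3 -c "
from h import *
plan(491.6,-268.9,67,1.730)"
python3 -m crank '[{"jaw":1,"delta_pos":[-1.5,0.4,40],"spin":0},{"jaw":1,"delta_pos":[-1.5,0.4,80],"spin":0},{"jaw":1,"delta_pos":[-1.5,0.4,115],"spin":0},{"jaw":1,"delta_pos":[-1.5,0.4,140],"spin":0},{"jaw":1,"delta_pos":[-1.5,0.4,157],"spin":0},{"jaw":1,"delta_pos":[-1.5,0.4,168],"spin":0},{"jaw":1,"delta_pos":[-1.5,0.4,168],"spin":0},{"jaw":1,"delta_pos":[-1.5,0.4,168],"spin":0}]' 60
python3 -c "
from h import *
plan(491.6,-268.9,67,1.730)
snap('wrist','w9.png');snap('scene','s9.png')
crop(cv2.imread('pics/s9.png'),130,140,110,110,5,'s9c.png')"
```

```text
t 10.2 at [ 491.4 -267.5  236.5] yaw 1.7304 open 85.4 F [ 0.3 -0.3 -0.1] -> d [ -1.4   0.  169.5] spin 0.0004 q [-0.52  0.29  1.59  0.    1.26 -0.68]
clock: 11.0
tool_pos: [492.5, -269.3, 69.2]
orientation: [3.141, 0.001, 1.73]
wrist_force: [0.8, -0.6, 0.1]
opening: 85.4
t 11.0 at [ 492.5 -269.3   69.2] yaw 1.73 open 85.4 F [ 0.8 -0.6  0.1] -> d [ 0.6 -0.9  2.2] spin -0.0 q [-0.52  0.45  1.82  0.    0.88 -0.68]
```

View pics/s9c.png

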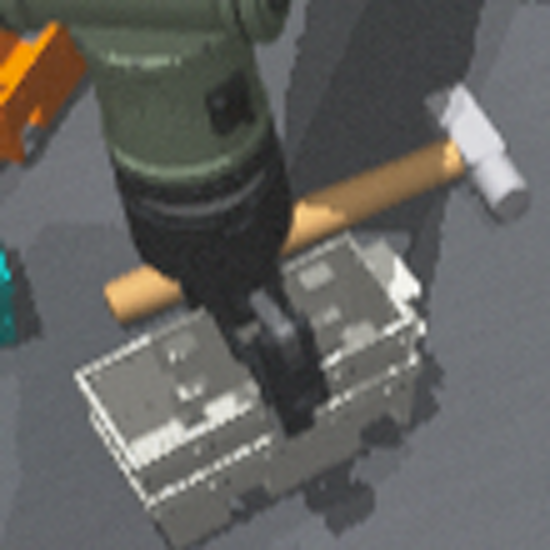

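View pics/w9.png

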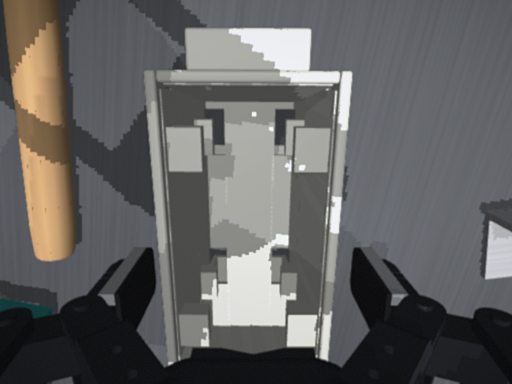

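```bash
python3 - <<'E'
from h import *
from station import viewer
S=cam(viewer.get_image('scene'))
for d in (43,50,57):
  for z in (65,72,80,88): print(d,z,proj(S,[492.5+.987*d,-269.3+.158*d,z])*1 )
print((295+.5)/5-.5+130,(432+.5)/5-.5+140)
E
```

```text
43 65 [[188.98084581 228.3356539 ]]
43 72 [[188.60947086 226.802275  ]]
43 80 [[188.18074967 225.03211784]]
43 88 [[187.74737822 223.24276014]]
50 65 [[190.33902914 230.26551782]]
50 72 [[189.97290141 228.73648447]]
50 80 [[189.55022453 226.97128891]]
50 88 [[189.12294863 225.18688678]]
57 65 [[191.70559989 232.20729956]]
57 72 [[191.34479156 230.68269501]]
57 80 [[190.92824262 228.92255716]]
57 88 [[190.50714712 227.1432077 ]]
188.6 226.0
```

Fingers straddle the upper crate's rim at (145–350, y≈75). The open fingertips are at about z 78, above the lower rim at 64. Closing.

```bash
python3 -m crank '[{"jaw":0.7,"delta_pos":[0.3,-0.6,2.5],"spin":0},{"jaw":0.5,"delta_pos":[0.3,-0.6,2.5],"spin":0},{"jaw":0.5,"delta_pos":[0.3,-0.6,2.5],"spin":0},{"jaw":0.5,"delta_pos":[0.3,-0.6,2.5],"spin":0},{"jaw":0.5,"delta_pos":[0.3,-0.6,2.5],"spin":0},{"jaw":0.5,"delta_pos":[0.3,-0.6,2.5],"spin":0}]' 60
python3 - <<'E'
from h import *
plan(491.6,-268.9,67,1.730)
C,im=snap('wrist','w10.png')
crop(im,130,20,240,70,3,'w10c.png')
E
```

```text
clock: 11.75
tool_pos: [491.5, -269.0, 66.8]
orientation: [3.141, 0.0, 1.73]
wrist_force: [-1.4, 1.3, 5.7]
opening: 67.1
t 11.75 at [ 491.5 -269.    66.8] yaw 1.7297 open 67.1 F [-1.4  1.3  5.7] -> d [ 0.   0.1 -0.2] spin -0.0003 q [-0.52  0.45  1.82  0.    0.87 -0.68]
```

View pics/w10c.png

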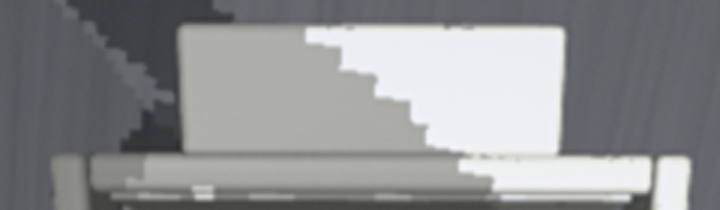

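```bash
python3 - <<'E'
from h import *
from station import viewer,readout
C=cam(viewer.get_image('wrist'))
for z in (96,98,100):
  r,e=fit([(C,np.array([[79,34,z],[79,-34,z]]),np.array([(147.2,71.7),(360,71.7)]))],[491,-269,1.73]);d=r[:2]-[491.5,-269];print(r,e, "tool-x off",d@[np.cos(1.73),np.sin(1.73)], d@[np.sin(1.73),-np.cos(1.73)])
E
python3 -m crank '[{"jaw":0.5,"delta_pos":[0,0,-5],"spin":0},{"jaw":0.5,"delta_pos":[0,0,-15],"spin":0},{"jaw":0.5,"delta_pos":[0,0,-27],"spin":0},{"jaw":0.5,"delta_pos":[0,0,-40],"spin":0},{"jaw":0.5,"delta_pos":[0,0,-60],"spin":0},{"jaw":0.5,"delta_pos":[0,0,-85],"spin":0},{"jaw":0.5,"delta_pos":[0,0,-110],"spin":0},{"jaw":0.5,"delta_pos":[0,0,-130],"spin":0},{"jaw":0.5,"delta_pos":[0,0,-140],"spin":0},{"jaw":0.5,"delta_pos":[0,0,-140],"spin":0},{"jaw":0.5,"delta_pos":[0,0,-140],"spin":0}]'
python3 -c "
from h import *
plan(550.5,-30.4,205,0)
snap('wrist','w11.png');snap('scene','s11.png')
cv2.imwrite('pics/c11.png',cv2.resize(cv2.imread('pics/s11.png')[110:260,120:320],None,fx=4,fy=4))"
```

```text
[ 492.63359864 -268.96889047    1.72966652] [[ 2.  -0.1]
 [-2.  -0.1]] tool-x off -0.14899554652139374 1.1241948254839145
[ 492.64800349 -269.09533249    1.72966151] [[ 0.2 -0. ]
 [-0.2 -0. ]] tool-x off -0.2761221874374114 1.1183724069606036
[ 492.66348138 -269.2311137     1.72965405] [[-1.7  0.1]
 [ 1.7  0.1]] tool-x off -0.4126400304098857 1.1121288948179706
clock: 12.95
tool_pos: [490.9, -268.6, 205.6]
orientation: [-3.141, -0.001, 1.73]
wrist_force: [-0.8, 0.6, -1.4]
opening: 67.0
t 12.95 at [ 490.9 -268.6  205.6] yaw 1.7298 open 67.0 F [-0.8  0.6 -1.4] -> d [225.7  96.6   0.7] spin 1.7298 q [-0.52  0.31  1.64  0.    1.19 -0.68]
```

View pics/c11.png

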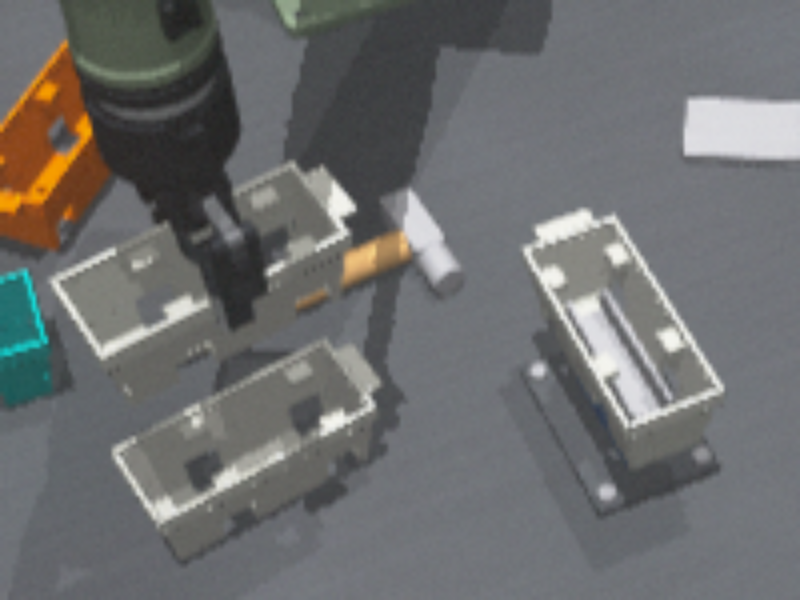

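View pics/w11.png

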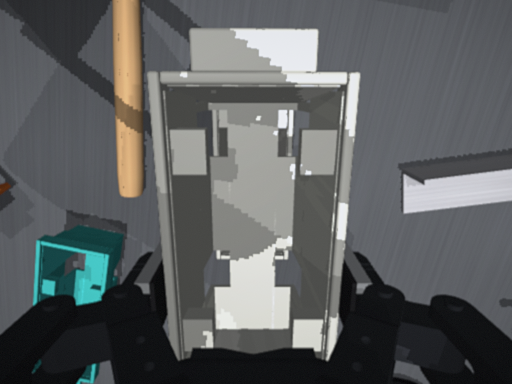

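```bash
python3 - <<'E'
from h import *
from station import viewer
T=cam(viewer.get_image('top'));S=cam(viewer.get_image('scene'))
rim=lambda z:np.array([[79,34,z],[79,-34,z],[-79,34,z],[-79,-34,z]])
t=un([(302,405),(142,405),(302,42),(138,42)],225,130,7)
s=un([(522,248),(615,215),(630,429),(721,387)],120,110,4)
print(fit([(S,rim(114),s)],[551,-30,3.13]));print(fit([(T,rim(114),t),(S,rim(114),s)],[551,-30,3.13]))
plan(550.3,-30,205,-0.013)
E
```

```text
(array([549.82377571, -29.94301245,   3.13617925]), array([[-0.3, -0. ],
       [-0.1, -0.3],
       [-0.6, -0.2],
       [ 1.5,  0.5]]))
(array([549.78969926, -29.37845645,   3.13142646]), array([[ 0.3, -0.4],
       [ 0.4, -0.1],
       [-0.4,  0.1],
       [ 0.7,  0.5],
       [ 0. , -0.2],
       [ 0.2, -0.4],
       [-0.5, -0.3],
       [ 1.6,  0.5]]))
t 13.15 at [ 490.9 -268.5  204.9] yaw 1.7298 open 66.7 F [-0.7 -0.5 -1.5] -> d [2.261e+02 9.640e+01 1.000e-01] spin 1.7428 q [-0.52  0.31  1.64  0.    1.19 -0.68]
```

Upper crate is free and level, the lower one stayed put. Carrying it, turned so its lip faces away (+x).

```bash
python3 -m crank '[{"jaw":0.5,"delta_pos":[6,2,0],"spin":0.04},{"jaw":0.5,"delta_pos":[20,8,0],"spin":0.14},{"jaw":0.5,"delta_pos":[37,16,0],"spin":0.27},{"jaw":0.5,"delta_pos":[55,24,0],"spin":0.41},{"jaw":0.5,"delta_pos":[74,32,0],"spin":0.55},{"jaw":0.5,"delta_pos":[93,40,0],"spin":0.69},{"jaw":0.5,"delta_pos":[112,48,0],"spin":0.83},{"jaw":0.5,"delta_pos":[131,56,0],"spin":0.97},{"jaw":0.5,"delta_pos":[150,64,0],"spin":1.11},{"jaw":0.5,"delta_pos":[169,72,0],"spin":1.25},{"jaw":0.5,"delta_pos":[188,80,0],"spin":1.39},{"jaw":0.5,"delta_pos":[205,88,0],"spin":1.53},{"jaw":0.5,"delta_pos":[218,93,0],"spin":1.65},{"jaw":0.5,"delta_pos":[225,96,0],"spin":1.72},{"jaw":0.5,"delta_pos":[226,96.4,0],"spin":1.743},{"jaw":0.5,"delta_pos":[226,96.4,0],"spin":1.743},{"jaw":0.5,"delta_pos":[226,96.4,0],"spin":1.743},{"jaw":0.5,"delta_pos":[226,96.4,0],"spin":1.743}]'
python3 -c "
from h import *
plan(550,-30.1,147,-0.0128)"
```

```text
clock: 14.95
tool_pos: [550.6, -30.9, 206.0]
orientation: [3.142, 0.0, -0.013]
wrist_force: [-0.2, -0.5, -1.9]
opening: 66.8
t 14.95 at [550.6 -30.9 206. ] yaw -0.0132 open 66.8 F [-0.2 -0.5 -1.9] -> d [-0.6 -0.8 59. ] spin -0.0004 q [-0.08  0.3   1.66 -0.    1.18  1.51]
```

```bash
python3 -m crank '[{"jaw":0.5,"delta_pos":[-0.6,-0.8,10],"spin":0},{"jaw":0.5,"delta_pos":[-0.6,-0.8,30],"spin":0},{"jaw":0.5,"delta_pos":[-0.6,-0.8,44],"spin":0},{"jaw":0.5,"delta_pos":[-0.6,-0.8,51],"spin":0},{"jaw":0.5,"delta_pos":[-0.6,-0.8,54],"spin":0},{"jaw":0.5,"delta_pos":[-0.6,-0.8,54],"spin":0},{"jaw":0.5,"delta_pos":[-0.6,-0.8,54],"spin":0}]'
python3 -c "
from h import *
plan(550,-30.1,142,-0.0128)
im=snap('scene','s12.png')[1];crop(im,220,100,110,150,4,'s12c.png');snap('wrist','w12.png');plan(550,-30.1,142,-0.0128)"
```

```text
clock: 15.65
tool_pos: [550.7, -29.7, 152.7]
orientation: [3.142, -0.001, -0.013]
wrist_force: [0.0, 0.3, -1.9]
opening: 66.7
t 15.65 at [550.7 -29.7 152.7] yaw -0.0132 open 66.7 F [ 0.   0.3 -1.9] -> d [-0.7  0.4 10.7] spin -0.0004 q [-0.07  0.34  1.74  0.    1.06  1.51]
t 15.75 at [550.6 -29.6 152.8] yaw -0.0132 open 66.9 F [-1.  -0.4 -1.7] -> d [-0.7  0.5 10.8] spin -0.0004 q [-0.07  0.34  1.74  0.    1.06  1.51]
```

View pics/s12c.png

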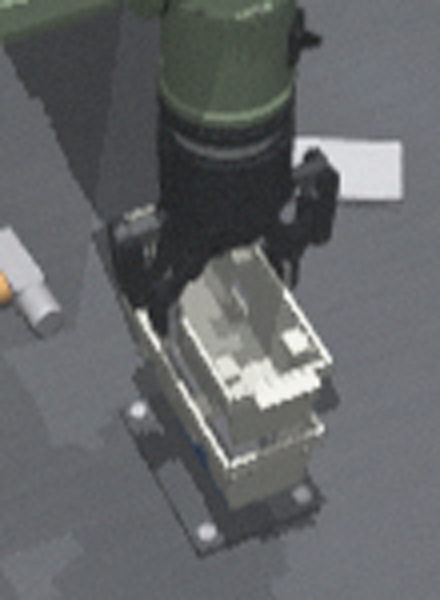

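View pics/w12.png

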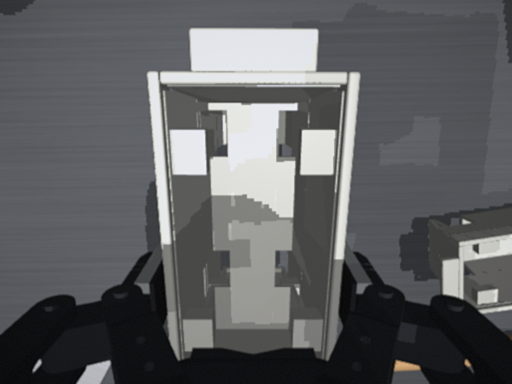

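```bash
python3 -m crank '[{"jaw":0.5,"delta_pos":[-0.6,0.3,3],"spin":0},{"jaw":0.5,"delta_pos":[-0.6,0.3,6],"spin":0},{"jaw":0.5,"delta_pos":[-0.6,0.3,8.5],"spin":0},{"jaw":0.5,"delta_pos":[-0.6,0.3,10],"spin":0},{"jaw":0.5,"delta_pos":[-0.6,0.3,10],"spin":0},{"jaw":0.5,"delta_pos":[-0.6,0.3,10],"spin":0}]'
```

```text
clock: 16.35
tool_pos: [549.6, -29.9, 142.0]
orientation: [-3.142, 0.0, -0.013]
wrist_force: [0.9, -0.0, -1.7]
opening: 66.7
```

```bash
python3 -m crank '[{"jaw":0.5,"delta_pos":[0,0,0.7],"spin":0},{"jaw":0.5,"delta_pos":[0,0,1.2],"spin":0},{"jaw":0.5,"delta_pos":[0,0,1.2],"spin":0}]'
```

```text
clock: 16.65
tool_pos: [549.6, -29.9, 141.0]
orientation: [-3.142, -0.0, -0.013]
wrist_force: [0.1, 0.1, -2.3]
opening: 66.8
```

```bash
python3 -m crank '[{"jaw":0.5,"delta_pos":[0,0,0.6],"spin":0},{"jaw":0.5,"delta_pos":[0,0,0.6],"spin":0}]';python3 -m crank '[{"jaw":0.5,"delta_pos":[0,0,0.6],"spin":0},{"jaw":0.5,"delta_pos":[0,0,0.6],"spin":0}]'
```

```text
clock: 16.85
tool_pos: [549.7, -29.9, 140.8]
orientation: [-3.142, -0.001, -0.013]
wrist_force: [-0.5, 0.2, 2.8]
opening: 66.6
clock: 17.05
tool_pos: [549.8, -30.0, 140.7]
orientation: [3.141, -0.001, -0.013]
wrist_force: [-2.0, -0.1, 5.0]
opening: 67.0
```

Contact exactly at the on-lugs height (predicted 140.8). Releasing.

```bash
python3 -m crank '[{"jaw":0.85,"delta_pos":[0,0,0],"spin":0},{"jaw":1,"delta_pos":[0,0,0],"spin":0},{"jaw":1,"delta_pos":[0,0,0],"spin":0},{"jaw":1,"delta_pos":[0,0,0],"spin":0},{"jaw":1,"delta_pos":[0,0,-10],"spin":0},{"jaw":1,"delta_pos":[0,0,-30],"spin":0},{"jaw":1,"delta_pos":[0,0,-60],"spin":0},{"jaw":1,"delta_pos":[0,0,-100],"spin":0},{"jaw":1,"delta_pos":[0,0,-130],"spin":0},{"jaw":1,"delta_pos":[0,0,-130],"spin":0},{"jaw":1,"delta_pos":[0,0,-130],"spin":0}]'
python3 -c "
from h import *
plan(492,-268.5,210,1.73)
snap('wrist','w13.png'); im=snap('scene','s13.png')[1]; crop(im,230,130,90,120,5,'s13c.png')"
```

```text
clock: 18.15
tool_pos: [549.7, -29.9, 270.7]
orientation: [3.142, -0.002, -0.013]
wrist_force: [0.7, -0.7, -0.6]
opening: 85.5
t 18.15 at [549.7 -29.9 270.7] yaw -0.0132 open 85.5 F [ 0.7 -0.7 -0.6] -> d [-54.6 239.3  60.6] spin -1.7432 q [-0.08  0.26  1.55  0.    1.33  1.51]
```

View pics/s13c.png

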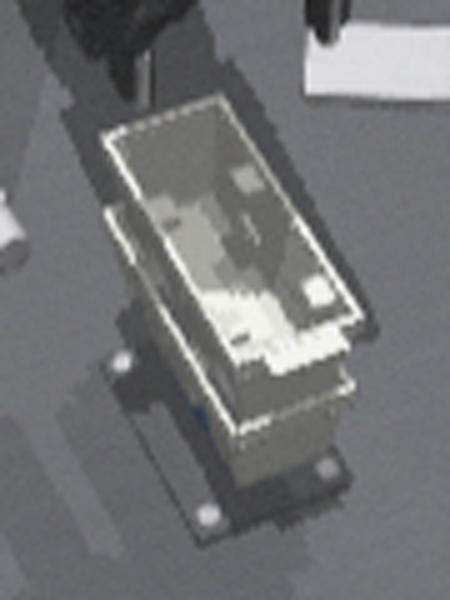

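View pics/w13.png

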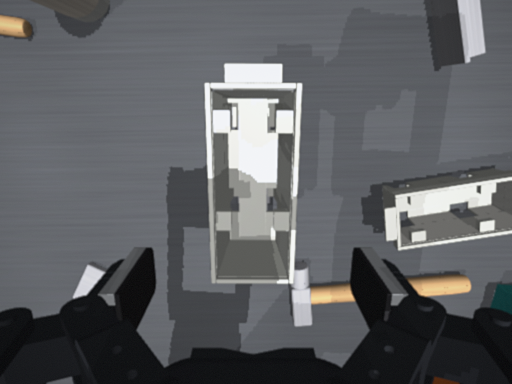

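Second crate stands squarely on the first, with visible gap between rims. Lower rim edge runs (107,210)–(235,432) parallel to the upper (103,137)–(240,365). Now the last crate.

```bash
python3 - <<'E'
from h import *
from station import viewer
S=cam(viewer.get_image('scene'));C=cam(viewer.get_image('wrist'))
rim=lambda z:np.array([[79,34,z],[79,-34,z],[-79,34,z],[-79,-34,z]])
s=un([(362,320),(240,365),(222,95),(103,137)],230,130,5)
print(fit([(S,rim(172),s)],[550,-30,0]))
w=np.array([(205.5,84),(301.5,84),(211,283),(295.5,283)])
print(fit([(C,rim(172),w)],[550,-30,0]),fit([(C,rim(172),w)],[550,-30,0],True)[0])
E
python3 -m crank '[{"jaw":1,"delta_pos":[-8,34,0],"spin":-0.14},{"jaw":1,"delta_pos":[-17,76,0],"spin":-0.28},{"jaw":1,"delta_pos":[-27,118,0],"spin":-0.42},{"jaw":1,"delta_pos":[-36,158,10],"spin":-0.56},{"jaw":1,"delta_pos":[-44,195,25],"spin":-0.71},{"jaw":1,"delta_pos":[-51,222,45],"spin":-0.86},{"jaw":1,"delta_pos":[-54.6,239,60],"spin":-1.01},{"jaw":1,"delta_pos":[-54.6,239,68],"spin":-1.16},{"jaw":1,"delta_pos":[-54.6,239,70],"spin":-1.31},{"jaw":1,"delta_pos":[-54.6,239,70],"spin":-1.46},{"jaw":1,"delta_pos":[-54.6,239,70],"spin":-1.6},{"jaw":1,"delta_pos":[-54.6,239,70],"spin":-1.7},{"jaw":1,"delta_pos":[-54.6,239,70],"spin":-1.743},{"jaw":1,"delta_pos":[-54.6,239,70],"spin":-1.743},{"jaw":1,"delta_pos":[-54.6,239,70],"spin":-1.743}]'
python3 - <<'E'
from h import *
plan(492,-268.5,200,1.73)
C,im=snap('wrist','w14.png')
cv2.imwrite('pics/w14c.png',np.hstack([cv2.resize(im[55:130,195:310],None,fx=3.4,fy=5),cv2.resize(im[215:290,195:310],None,fx=3.4,fy=5)]))
E
```

```text
(array([ 5.51489031e+02, -2.96600102e+01, -1.75782774e-02]), array([[ 0.9, -0.3],
       [-0.7,  0.4],
       [ 0.3, -0.1],
       [-0.4, -0.1]]))
(array([ 5.48494215e+02, -3.02974321e+01, -1.37494722e-02]), array([[-1.4, -0.7],
       [ 1.4, -0.7],
       [ 1.1,  1.5],
       [-1. ,  1.5]])) [ 5.48089021e+02 -3.03114892e+01 -1.36107122e-02 -2.91658480e+00]
clock: 19.85
tool_pos: [491.5, -268.0, 199.0]
orientation: [-3.14, -0.001, 1.729]
wrist_force: [0.3, 0.3, -0.0]
opening: 85.3
t 19.85 at [ 491.5 -268.   199. ] yaw 1.7288 open 85.3 F [ 0.3  0.3 -0. ] -> d [-0.6  0.4 -1. ] spin -0.0012 q [-0.52  0.32  1.65  0.    1.17 -0.68]
```

View pics/w14.png

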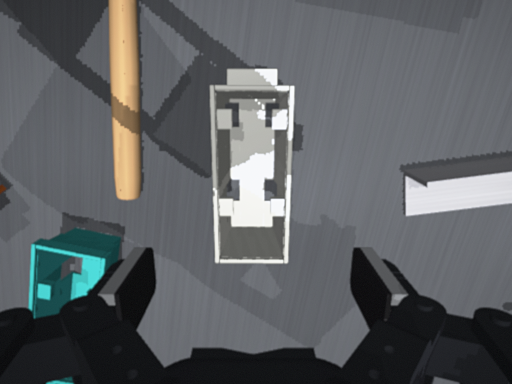

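View pics/w14c.png

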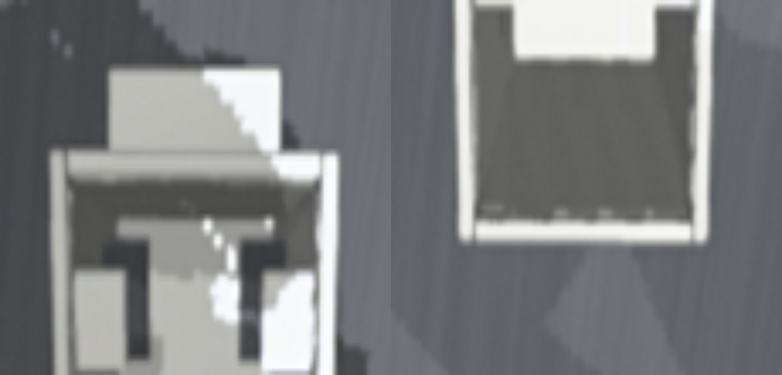

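```bash
python3 - <<'E'
from h import *
from station import viewer
C=cam(viewer.get_image('wrist'))
rim=lambda z:np.array([[79,34,z],[79,-34,z],[-79,34,z],[-79,-34,z]])
w=np.array([(209.9,85.3),(294.6,85.3),(215.2,263.2),(288.5,263.2)])
r,e=fit([(C,rim(64),w)],[491,-269,1.73]);print(r,e)
plan(r[0]-.7,r[1]+.3,33,r[2])
E
```

```text
[ 491.99381566 -269.66208267    1.72656473] [[-0.1  0.3]
 [ 0.   0.5]
 [ 0.4 -0.7]
 [-0.3 -0.5]]
t 19.95 at [ 491.7 -268.1  199.3] yaw 1.7291 open 85.5 F [0.2 0.2 0.4] -> d [ -1.3  -0.5 166.3] spin 0.0026 q [-0.52  0.32  1.65  0.    1.17 -0.68]
```

```bash
python3 -m crank '[{"jaw":1,"delta_pos":[-1.2,-0.2,40],"spin":0},{"jaw":1,"delta_pos":[-1.2,-0.2,80],"spin":0},{"jaw":1,"delta_pos":[-1.2,-0.2,115],"spin":0},{"jaw":1,"delta_pos":[-1.2,-0.2,140],"spin":0},{"jaw":1,"delta_pos":[-1.2,-0.2,157],"spin":0},{"jaw":1,"delta_pos":[-1.2,-0.2,166],"spin":0},{"jaw":1,"delta_pos":[-1.2,-0.2,166],"spin":0},{"jaw":1,"delta_pos":[-1.2,-0.2,166],"spin":0},{"jaw":0.7,"delta_pos":[-1.2,-0.2,166],"spin":0},{"jaw":0.5,"delta_pos":[-1.2,-0.2,166],"spin":0},{"jaw":0.5,"delta_pos":[-1.2,-0.2,166],"spin":0},{"jaw":0.5,"delta_pos":[-1.2,-0.2,166],"spin":0},{"jaw":0.5,"delta_pos":[-1.2,-0.2,166],"spin":0},{"jaw":0.5,"delta_pos":[-1.2,-0.2,166],"spin":0}]' 60
python3 - <<'E'
from h import *
plan(491.6,-268.9,33,1.730)
C,im=snap('wrist','w15.png')
crop(im,130,20,240,70,3,'w15c.png')
E
```

```text
clock: 21.35
tool_pos: [492.6, -269.9, 35.2]
orientation: [3.139, 0.002, 1.73]
wrist_force: [-1.3, 0.4, 6.7]
opening: 66.8
t 21.35 at [ 492.6 -269.9   35.2] yaw 1.7298 open 66.8 F [-1.3  0.4  6.7] -> d [ 1.1 -0.9  2.2] spin -0.0002 q [-0.52  0.49  1.85  0.    0.8  -0.68]
```

View pics/w15c.png

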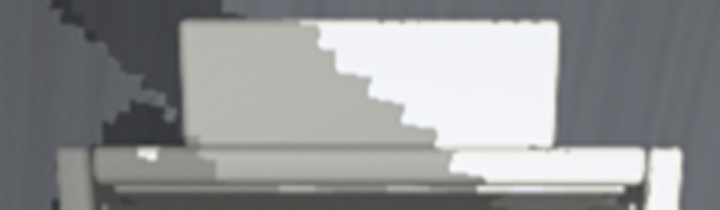

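```bash
python3 - <<'E'
from h import *
from station import viewer,readout
C=cam(viewer.get_image('wrist')); p=readout.get_obs()["tool_pos"][:2]
r,e=fit([(C,np.array([[79,34,64],[79,-34,64]]),np.array([(149.3,69.3),(357.3,69.3)]))],[491,-269,1.73]);d=r[:2]-p;print(r,e,p,"tool-x off",d@[np.cos(1.73),np.sin(1.73)], d@[np.sin(1.73),-np.cos(1.73)])
E
python3 -m crank '[{"jaw":0.5,"delta_pos":[0,0,-10],"spin":0},{"jaw":0.5,"delta_pos":[0,0,-30],"spin":0},{"jaw":0.5,"delta_pos":[0,0,-65],"spin":0},{"jaw":0.5,"delta_pos":[0,0,-105],"spin":0},{"jaw":0.5,"delta_pos":[0,0,-145],"spin":0},{"jaw":0.5,"delta_pos":[0,0,-185],"spin":0},{"jaw":0.5,"delta_pos":[0,0,-215],"spin":0},{"jaw":0.5,"delta_pos":[0,0,-230],"spin":0},{"jaw":0.5,"delta_pos":[0,0,-235],"spin":0},{"jaw":0.5,"delta_pos":[0,0,-235],"spin":0},{"jaw":0.5,"delta_pos":[0,0,-235],"spin":0}]'
python3 - <<'E'
from h import *
plan(550,-30.1,265,3.129)
im=snap('top','t16.png')[1]; crop(im,225,130,70,80,7,'t16c.png')
im=snap('wrist','w16.png')[1]
E
```

```text
[ 493.52145236 -269.13693229    1.72979883] [[-0.2  0. ]
 [ 0.2  0. ]] [ 492.63419187 -269.85147041] tool-x off 0.5648427802291865 0.9893172131243232
clock: 22.55
tool_pos: [491.1, -269.0, 267.4]
orientation: [-3.14, -0.002, 1.73]
wrist_force: [-0.4, 0.2, -1.6]
opening: 66.9
t 22.55 at [ 491.1 -269.   267.4] yaw 1.7298 open 66.9 F [-0.4  0.2 -1.6] -> d [226.5  96.    2.6] spin -1.3992 q [-0.52  0.28  1.53  0.    1.33 -0.68]
```

View pics/t16c.png

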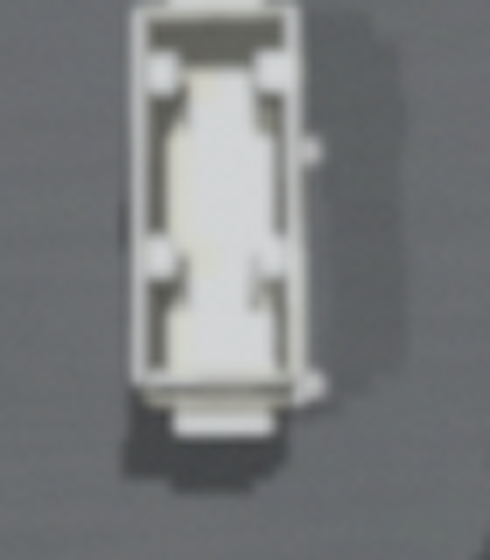

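View pics/w16.png

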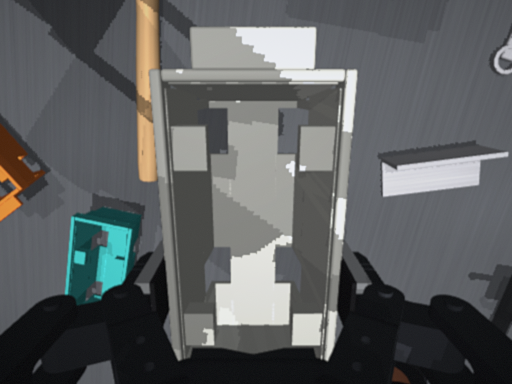

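```bash
python3 - <<'E'
from h import *
from station import viewer,readout
T=cam(viewer.get_image('top'))
rim=lambda z:np.array([[79,34,z],[79,-34,z],[-79,34,z],[-79,-34,z]])
print(fit([(T,rim(172),un([(131,6),(302,6),(131,386),(305,386)],225,130,7))],[550,-30,0]))
plan(550.2,-30.1,267,3.129)
E
python3 -m crank '[{"jaw":0.5,"delta_pos":[6,2,0],"spin":-0.03},{"jaw":0.5,"delta_pos":[20,8,0],"spin":-0.11},{"jaw":0.5,"delta_pos":[37,16,0],"spin":-0.22},{"jaw":0.5,"delta_pos":[55,24,0],"spin":-0.33},{"jaw":0.5,"delta_pos":[74,32,0],"spin":-0.45},{"jaw":0.5,"delta_pos":[93,40,0],"spin":-0.57},{"jaw":0.5,"delta_pos":[112,48,0],"spin":-0.69},{"jaw":0.5,"delta_pos":[131,56,0],"spin":-0.81},{"jaw":0.5,"delta_pos":[150,64,0],"spin":-0.93},{"jaw":0.5,"delta_pos":[169,72,0],"spin":-1.05},{"jaw":0.5,"delta_pos":[188,80,0],"spin":-1.16},{"jaw":0.5,"delta_pos":[205,87,0],"spin":-1.26},{"jaw":0.5,"delta_pos":[218,92,0],"spin":-1.34},{"jaw":0.5,"delta_pos":[225,95.5,0],"spin":-1.385},{"jaw":0.5,"delta_pos":[226.5,96,0],"spin":-1.399},{"jaw":0.5,"delta_pos":[226.5,96,0],"spin":-1.399},{"jaw":0.5,"delta_pos":[226.5,96,0],"spin":-1.399},{"jaw":0.5,"delta_pos":[226.5,96,0],"spin":-1.399}]'
python3 -c "
from h import *
plan(550.3,-30,214,3.129)"
```

```text
(array([ 5.48872495e+02, -2.92606599e+01, -1.72483253e-02]), array([[ 0.6,  0.4],
       [-0.5,  0.2],
       [ 0.4, -0.2],
       [-0.6, -0.4]]))
t 22.7 at [ 491.3 -269.1  267.3] yaw 1.7297 open 66.8 F [ 0.7  0.2 -1.6] -> d [226.7  96.    0.5] spin -1.3993 q [-0.52  0.28  1.53  0.    1.33 -0.68]
clock: 24.5
tool_pos: [550.6, -31.0, 268.7]
orientation: [-3.142, -0.0, 3.128]
wrist_force: [0.7, -0.2, -1.6]
opening: 66.7
t 24.5 at [550.6 -31.  268.7] yaw 3.1279 open 66.7 F [ 0.7 -0.2 -1.6] -> d [ 0.3  1.  54.7] spin -0.0011 q [-0.08  0.26  1.55 -0.    1.33 -1.63]
```

```bash
python3 -m crank '[{"jaw":0.5,"delta_pos":[0.4,0.8,10],"spin":0},{"jaw":0.5,"delta_pos":[0.4,0.8,28],"spin":0},{"jaw":0.5,"delta_pos":[0.4,0.8,42],"spin":0},{"jaw":0.5,"delta_pos":[0.4,0.8,50],"spin":0},{"jaw":0.5,"delta_pos":[0.4,0.8,53],"spin":0},{"jaw":0.5,"delta_pos":[0.4,0.8,53],"spin":0},{"jaw":0.5,"delta_pos":[0.4,0.8,53],"spin":0}]'
python3 -c "
from h import *
plan(550,-30,203,3.129)
im=snap('scene','s17.png')[1];crop(im,220,100,110,150,4,'s17c.png');snap('wrist','w17.png');plan(550,-30,203,3.129)"
```

```text
clock: 25.2
tool_pos: [550.8, -29.8, 216.3]
orientation: [3.142, 0.001, 3.129]
wrist_force: [0.2, -0.3, -1.6]
opening: 66.5
t 25.2 at [550.8 -29.8 216.3] yaw 3.1287 open 66.5 F [ 0.2 -0.3 -1.6] -> d [ 0.8 -0.2 13.3] spin -0.0003 q [-0.07  0.29  1.64  0.    1.2  -1.63]
t 25.3 at [550.8 -29.8 216.4] yaw 3.1288 open 66.7 F [ 0.3  0.4 -1.9] -> d [ 0.8 -0.2 13.4] spin -0.0002 q [-0.07  0.29  1.64  0.    1.2  -1.63]
```

View pics/s17c.png

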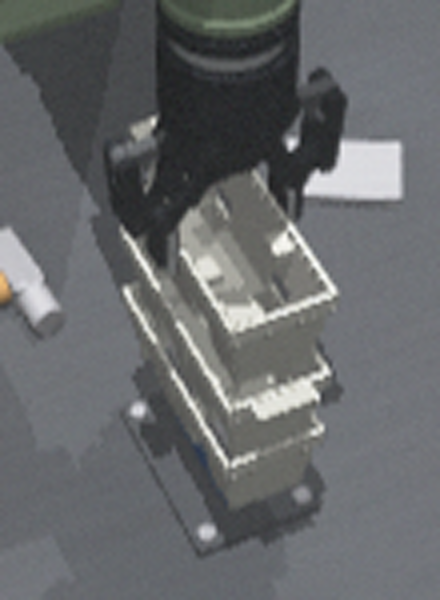

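Aligned above the stack, far rims parallel. Lowering.

```bash
python3 -m crank '[{"jaw":0.5,"delta_pos":[0.6,0,3],"spin":0},{"jaw":0.5,"delta_pos":[0.6,0,6],"spin":0},{"jaw":0.5,"delta_pos":[0.6,0,9],"spin":0},{"jaw":0.5,"delta_pos":[0.6,0,11.5],"spin":0},{"jaw":0.5,"delta_pos":[0.6,0,13],"spin":0},{"jaw":0.5,"delta_pos":[0.6,0,13],"spin":0},{"jaw":0.5,"delta_pos":[0.6,0,13],"spin":0}]'; python3 -m crank '[{"jaw":0.5,"delta_pos":[0,0,0.6],"spin":0},{"jaw":0.5,"delta_pos":[0,0,0.6],"spin":0}]'
```

```text
clock: 26.0
tool_pos: [549.8, -29.7, 202.7]
orientation: [3.142, 0.0, 3.129]
wrist_force: [-0.2, 0.1, -2.3]
opening: 67.1
clock: 26.2
tool_pos: [549.8, -29.7, 202.1]
orientation: [3.142, 0.0, 3.129]
wrist_force: [0.2, 0.6, -2.5]
opening: 66.4
```

```bash
python3 -m crank '[{"jaw":0.5,"delta_pos":[0,0,0.6],"spin":0},{"jaw":0.5,"delta_pos":[0,0,0.6],"spin":0}]'; python3 -m crank '[{"jaw":0.5,"delta_pos":[0,0,0.6],"spin":0},{"jaw":0.5,"delta_pos":[0,0,0.6],"spin":0}]'
```

```text
clock: 26.4
tool_pos: [549.8, -29.7, 201.5]
orientation: [3.141, 0.0, 3.129]
wrist_force: [-0.2, 0.4, -1.6]
opening: 66.8
clock: 26.6
tool_pos: [549.8, -29.7, 201.3]
orientation: [3.142, 0.001, 3.129]
wrist_force: [0.0, -0.0, 1.4]
opening: 67.1
```

Contact at 201.3 (predicted 201.2, on the lugs). Slightly more, then release.

```bash
python3 -m crank '[{"jaw":0.5,"delta_pos":[0,0,0.4],"spin":0},{"jaw":0.85,"delta_pos":[0,0,0.4],"spin":0},{"jaw":1,"delta_pos":[0,0,0.4],"spin":0},{"jaw":1,"delta_pos":[0,0,0.4],"spin":0},{"jaw":1,"delta_pos":[0,0,0],"spin":0},{"jaw":1,"delta_pos":[0,0,-10],"spin":0},{"jaw":1,"delta_pos":[0,0,-30],"spin":0},{"jaw":1,"delta_pos":[0,0,-60],"spin":0},{"jaw":1,"delta_pos":[0,0,-95],"spin":0},{"jaw":1,"delta_pos":[0,0,-120],"spin":0},{"jaw":1,"delta_pos":[0,0,-120],"spin":0},{"jaw":1,"delta_pos":[0,0,-120],"spin":0}]'
python3 -m crank '[{"jaw":1,"delta_pos":[10,-30,0],"spin":0},{"jaw":1,"delta_pos":[30,-75,0],"spin":0},{"jaw":1,"delta_pos":[50,-120,0],"spin":0},{"jaw":1,"delta_pos":[80,-165,0],"spin":0},{"jaw":1,"delta_pos":[100,-200,0],"spin":0},{"jaw":1,"delta_pos":[100,-200,0],"spin":0},{"jaw":1,"delta_pos":[100,-200,0],"spin":0},{"jaw":1,"delta_pos":[100,-200,0],"spin":0}]'
python3 - <<'E'
from h import *
plan(550,-30,300,3.129)
t=snap('top','t18.png')[1];s=snap('scene','s18.png')[1]
crop(t,215,110,90,100,6,'t18c.png');crop(s,220,90,110,150,4,'s18c.png')
E
```

```text
clock: 27.8
tool_pos: [549.7, -29.7, 321.4]
orientation: [3.142, 0.001, 3.129]
wrist_force: [-0.3, 0.6, -0.3]
opening: 85.4
clock: 28.6
tool_pos: [447.3, -227.6, 320.0]
orientation: [3.14, -0.001, 3.129]
wrist_force: [0.8, -0.1, 0.7]
opening: 85.6
t 28.6 at [ 447.3 -227.6  320. ] yaw 3.1295 open 85.6 F [ 0.8 -0.1  0.7] -> d [-100.3  198.8   20.2] spin 0.0005 q [-0.49  0.16  1.56  0.    1.42 -2.05]
```

View pics/s18c.png

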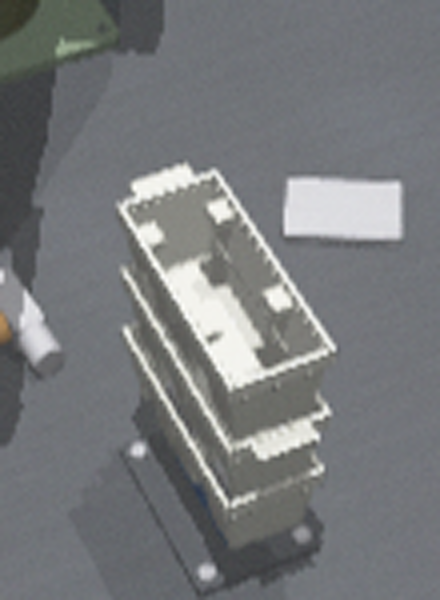

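View pics/t18c.png

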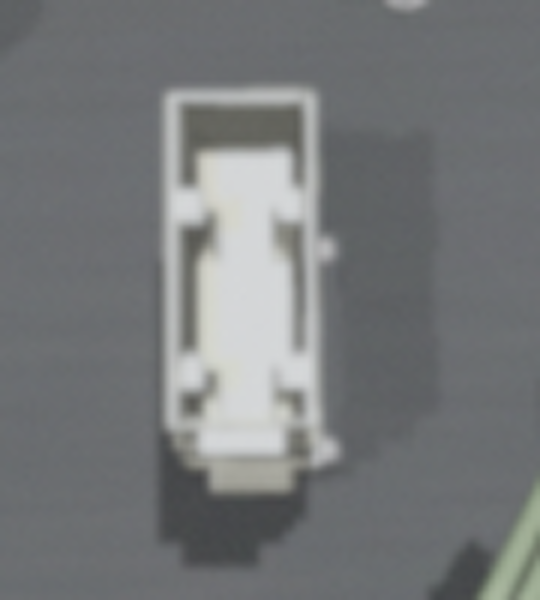

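View pics/s18.png

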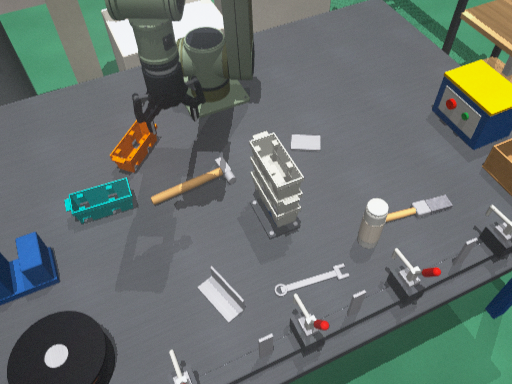

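```bash
python3 - <<'E'
from h import *
from station import viewer,job
T=cam(viewer.get_image('top'));S=cam(viewer.get_image('scene'))
rim=lambda z:np.array([[79,34,z],[79,-34,z],[-79,34,z],[-79,-34,z]])
t=un([(320,432),(165,430),(317,90),(165,90)],215,110,6)
s=un([(118,207),(215,172),(235,389),(338,352)],220,90,4)
print(fit([(T,rim(230),t),(S,rim(230),s)],[550,-30,3.13],True))
job.finish_job()
E
```

```text
(array([549.37770055, -29.06024401,   3.1339022 ,  -2.33952291]), array([[-0.3, -0.8],
       [ 0.5, -0.1],
       [-0.7,  0.1],
       [ 0.1,  0.6],
       [-0.4, -0.2],
       [ 0.6, -0.2],
       [-0.9,  0.7],
       [ 0.3, -0.2]]))
the job is handed in; nothing more can be done
```

The job is done and handed in at about 28.7 s (limit 61 s). The loaded crate is on the stand. The former upper crate is on top of it, turned half round, and the former lower crate is on that, turned half round again.

- **Seating:** Both empty crates made contact at the on-lugs height, within 0.1 mm of what I predicted. The last pictures show the stack upright with the rims parallel.
- **Centring:** By the last camera fit, the top crate is at (549.4, -29.1), with yaw 0.005 rad off lengthwise. The stand's centre fits at (550.6, -30.1). The loaded crate fits within about 1–2 mm of the stand.
- **Bracket:** It was inside the loaded crate in the last view before stacking. It is hidden now.
- **Bystanders:** All are where they were in the last scene picture, and the gripper is clear of everything.

Two checks disagreed slightly. For the middle crate, the lengthwise position differs by up to 3 mm between cameras (548.5 from the wrist, 548.9 from the top, 551.5 from the scene). The last fit also put the top rim 2.3 mm lower than expected. I put both down to calibration and pixel-reading error, since the contact heights matched.

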